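Trip the supply, seat the lapping plate, switch back on

TASK

The lapping plate is not down on its drive studs. First cut the supply at the tilted console: press the blue test button until the red lever drops, and let the button out. With the lever down, turn the plate by its wooden handle until it drops fully home over the hidden studs, let go, then lift the red lever until it latches and stays up, leaving the bin, pot, bowl and glass blank where they are.

Things in the scene. Friction and masses are not known exactly. Their poses are not given: they have to be found in the camera images.
- console: grey test console, 170 x 210 x 55 mm box tilted on a bracket, fixed. Origin on the table under the panel's centre, which is 108 mm up. Front faces the body's -x; the sloping panel's outward normal leans 40 degrees from vertical towards -x. Lever on the body's +y half, button on its -y half, 100 mm apart across the panel
- visor_top (a point): middle of the outer edge of the clear visor on the console: a plate 80 mm wide, 6 mm thick, that stands 60 mm out of the panel, 52 mm up-slope of the button's centre. It overhangs the button and bars a vertical approach: come along the panel's normal
- button_face (a point): centre of the face of the round blue test button (42 mm across, stands 16 mm out of the panel). Axes: x up-slope along the panel, y across the panel towards the lever, z out of the panel (push along -z)
- button (a joint): travel of the test button, m: 0 out, 0.011 fully in. Spring 400 N/m with about 3 N preload; at 0.005 to 0.008 (5 to 6 N) it frees the lever; springs out when let go. It dips by itself as the lever passes the catch on the way up
- lever_hinge (a point): hinge of the red lever, in the panel's surface; hinge axis is the console's y. Site axes are those of the console body. The lever is a flat bar 30 mm wide (along the axis) and 12 mm thick, its free end 89 mm from here
- lever_tip (a point): middle of the free end of the red lever. The point turns with the lever; at joint value 0 its axes are the panel's (x up-slope, z out of the panel)
- lever (a joint): lever angle, rad: 0 = up, leaning 25 degrees up-slope from the panel's normal; 1.22 = dropped, 45 degrees down-slope from the normal. A spring pulls it down with 0.2 to 0.3 N m, so it falls back if let go too soon. It clicks in only when pushed slightly past up, to about -0.05 (stop at -0.16); latched, it rests at about 0.05
- plate_grip (a point): centre of the wooden handle on the lapping plate: a bar 70 mm along the point's x, 22 mm along y, 36 mm high (z up). 93 mm above the table at the start, 81 mm once the plate is home. Its underside is 18 mm below this point, the disc's top 30 mm below; a boss 48 mm across joins them
- plate_disc (a point): centre of the loose aluminium lapping plate, 150 mm across, 16 mm thick, about 0.75 kg with handle. It turns on a central spigot with 1 to 2 mm play and rests on four hidden fixed studs set in a square. When its blind holes come over them (every 90 degrees; within 75 degrees of turn either way) it drops 12 mm and turns no more. Around it a copper dish, 240 mm across, rim 30 mm high
- red_bin: loose red open bin 120 x 100 x 70 mm, origin centre of underside; bystander
- red_pot: loose red pot 90 mm across, 85 mm high, origin centre of underside; bystander
- glass_blank: loose glass disc 84 mm across, 20 mm thick, origin centre of underside; bystander
- red_bowl: loose red bowl 170 mm across, 80 mm high, origin centre of underside; bystander

How it is judged:
By the outcome, as a careful person would: the job done as asked, in the order asked, and still so for the second after the job is handed in, with the robot touching nothing.
It also fails if it takes over 61 s, if anything falls off the work surface, if the arm or the gripper's body presses on something with over 40 N, if the wrist force passes 120 N, or if a joint passes its speed limit or range.

ROBOT

A 6-joint arm with a two-finger parallel gripper is mounted at the origin on the work surface. World frame = base frame: x ahead of the robot, y to its left, z up, the work surface at z = 0. Lengths are in m, angles in rad, forces in N, time in s.
With the tool pointing down it reaches from about 0.25 to 0.775 m from the base axis. Payload 4 kg.
Tool frame: the origin (TCP) lies at the very end of the fingers, on their centre line; the grasp point (between the pads) lies 19 mm behind it; z points along the fingers, y is the direction in which the jaws open and shut (so a half turn about z gives the same grasp; the last joint's range is limited). The gripper opens to 94 mm and grips with 3 to 60 N. Pads are 16 mm wide; open, the fingers measure 119 mm over their backs; the gripper's body (75 mm by 177 mm) begins 78 mm behind the grasp point.
Start: joints at [1.102, 0.087, 1.371, -0, 1.684, -0.103], TCP at [0.197, 0.514, 0.206] pointing down, gripper open.
Joint ranges: [-3.1, 3.1], [-0.76, 2.03], [0.27, 2.55], [-1.08, 4.22], [0.17, 2.65], [-2.57, 2.57]. Speed limits (rad/s): [2.79, 2.79, 3.14, 3.14, 3.14, 3.14].

INTERFACE

Orientations are given as a unit quaternion [w, x, y, z].
In Python, from bench import r gives the robot as it stands.
- The arm moves only by the tool servo_tool, never from a script. Its argument "moves" is a list of rows, each a list of 3 entries, a list of its own where there are three numbers: the closure, from 0 (fully open) to 1 (shut), then the shift along the tool's x, y, z in units of 40 mm (1.0 is 40 mm), then the turn about the tool's z in units of 5 degrees (1.0 is 5 degrees). A call has 1 to 8 rows; each row shifts and turns the commanded pose from where the row before left it, along the tool's axes as they then stand; what a row does not reach is not made up. A row lasts 1/12 s, in which the tool goes at most 41.7 mm and 7.16 degrees, less where a joint would pass 70% of its speed; a pose out of reach is approached as far as the arm can. A call is refused whole if a number of a shift passes 1 or a number of a turn 1, either way. A call with a gripper value outside its range is refused whole. The fingers move at their own pace and stop on an object; "newtons" is the grip in N (left out, the last holds). Time passes only in rows, so rows that do not move let the fingers close. It gives the time, the measured TCP pose, the force and the opening at its end, in the units of the state.
- r.sense(): the state, without advancing time (a new reading comes with each control period).
- r.read_camera(name): name is "scene" or "top"; returns a dict with "color" (480x640x3 uint8, blue, green, red), "range_z" (480x640 float32, m along the optical axis (not along the pixel's ray), 0 where there is no reading), "K" (3x3 intrinsics, pixels), "world_from_camera" (4x4, takes a point from camera to world coordinates). Camera axes: x right, y down, z forward; pixel columns grow to the right and rows downward; lengths in m; the calibration is good to about 2 mm. A picture is of the moment at which its call begins.
- r.finish_job(): hands the job in, once; it reports no verdict.
Trained networks look in a picture, given as the dict that the camera call returned (one of the last four; its "shot" number tells which), for a name from the list of things; names that differ only in an ending like _2 or _b are one class to them, and where a whole thing is asked for, a point or a joint stands for the part that bears it (a point fixed in the world has none). Each returns a list of dicts, best first, with "confidence" (0 to 1); they miss things now and then, are a little off and sometimes report something else, mostly with a low value. They report only what shows in the picture. A call takes as long as a camera call.
- r.look_for(picture, name): "centre" ([x, y, z] in m, in world coordinates, good to about 4 mm: the middle of the surface that is visible of it).
- r.tip_of(picture, name): "centre" ([x, y, z] in m, in world coordinates, good to about 4 mm: a listed point, or the origin of a listed thing).
The state is a dict: "t": time; "joint_pos": joint angles; "qvel": joint speeds; "joint_torque": joint torques, N m; "ee_pos": TCP position; "ee_rot": TCP orientation; "ft_force": force on the tool from outside, world axes, zero at the start; "ft_torque": the same for the moment, N m; "gripper_width": finger opening in m.
Only numpy, scipy, OpenCV 4.12 (cv2) and the standard library are available. Lean on these libraries where they do the work, as an engineer would, in place of code of your own. Each camera call takes 0.05 s, during which the arm holds its last target.

## Working session

There is one attempt and no reset: what is moved stays moved. The work goes in short steps, Python scripts to look and compute and a tool call to move; the robot and the scene stay as the last step left them, time stands still between calls to the robot, and variables do not carry over. Pictures are saved under pics/ and viewed, and the job is handed in when it is done.

Besides the shell and the picture viewer there is one more tool, called after "Request:" as a command line: name --argument value ..., lists and objects as JSON in quotes. servo_tool: Moves the arm, as the interface text tells. Its arguments: {"type":"object","properties":{"moves":{"type":"array"},"newtons":{"type":"number"}},"required":["moves"]}

```bash
ls; mkdir -p pics
python3 - <<'E'
from bench import r
import cv2,numpy as np
s=r.sense();print(s)
for n in ["scene","top"]:
    p=r.read_camera(n); cv2.imwrite(f"pics/{n}0.png",p["color"]); np.savez(f"{n}0.npz",**{k:v for k,v in p.items()})
    for nm in ["console","visor_top","button_face","lever_hinge","lever_tip","plate_grip","plate_disc","red_bin","red_pot","glass_blank","red_bowl"]:
        t=r.tip_of(p,nm); print(n,nm,[(np.round(a["centre"],3).tolist(),round(a["confidence"],2)) for a in t[:2]])
print(r.sense()["t"])
E
```

```text
pics
{'t': 0.0, 'joint_pos': array([ 1.10189959e+00,  8.79530983e-02,  1.37221375e+00,  1.71370370e-05,
        1.68363669e+00, -1.03117274e-01]), 'qvel': array([-1.40048060e-03,  2.69154695e-04,  1.11704393e-03, -1.67042883e-04,
       -5.42363715e-04, -2.00138185e-05]), 'joint_torque': array([-4.07477341e-05, -3.40158248e+01, -3.02432764e+01,  7.20193936e-02,
        3.24908900e-02, -1.51611875e-04]), 'ee_pos': array([0.19648057, 0.51311941, 0.2043258 ]), 'ee_rot': array([-3.20040919e-04,  1.81870815e-01,  9.83321811e-01, -1.05813567e-03]), 'ft_force': array([-0.22777342,  0.86271509,  0.42011374]), 'ft_torque': array([-0.01513754,  0.01457441,  0.00866824]), 'gripper_width': 0.09389081180589219}
scene console [([0.548, 0.268, 0.006], 0.86)]
scene visor_top [([0.593, 0.235, 0.166], 0.97)]
scene button_face [([0.59, 0.222, 0.102], 0.54)]
scene lever_hinge [([0.499, 0.273, 0.11], 0.64)]
scene lever_tip [([0.494, 0.242, 0.192], 0.47)]
scene plate_grip [([0.527, -0.223, 0.093], 0.95)]
scene plate_disc [([0.369, 0.443, 0.002], 0.74), ([0.53, -0.226, 0.052], 0.63)]
scene red_bin [([0.761, 0.028, -0.0], 0.65)]
scene red_pot [([0.368, 0.443, 0.001], 0.63)]
scene glass_blank [([0.751, -0.267, 0.002], 0.58)]
scene red_bowl [([0.397, -0.457, 0.0], 0.62)]
top console [([0.549, 0.266, 0.002], 0.92)]
top visor_top [([0.594, 0.236, 0.17], 0.76)]
top button_face [([0.591, 0.222, 0.102], 0.6)]
top lever_hinge [([0.498, 0.275, 0.107], 0.98)]
top lever_tip [([0.491, 0.245, 0.192], 0.65)]
top plate_grip [([0.531, -0.222, 0.09], 0.82)]
top plate_disc [([0.53, -0.22, 0.055], 0.61)]
top red_bin [([0.766, 0.031, 0.001], 0.68)]
top red_pot [([0.374, 0.441, -0.003], 0.92)]
top glass_blank [([0.754, -0.264, -0.003], 0.61)]
top red_bowl [([0.4, -0.464, 0.004], 0.89), ([0.531, -0.223, 0.093], 0.63)]
1.2
```

View pics.

View pics/scene0.png

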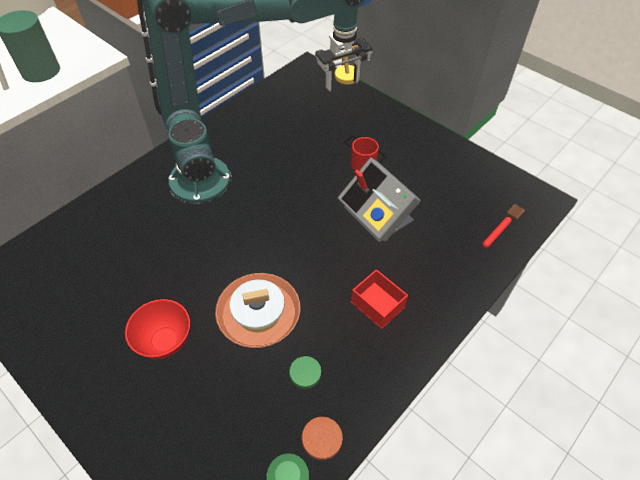

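View pics/top0.png

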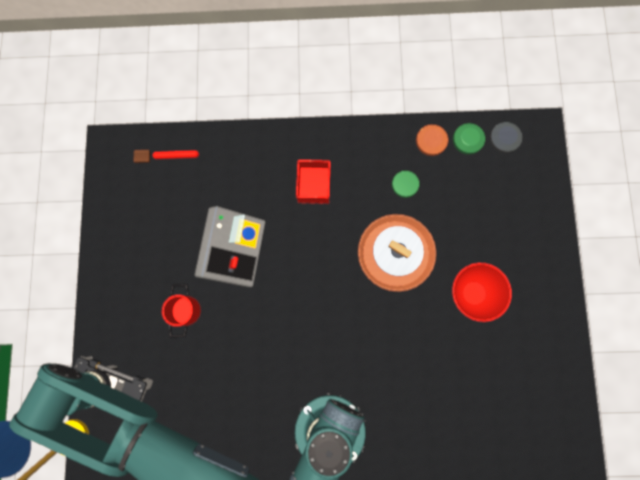

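```bash
cat > h.py <<'E'
import numpy as np,cv2
def cloud(p):
    z=p["range_z"];K=p["K"];T=p["world_from_camera"]
    v,u=np.mgrid[0:480,0:640]
    c=np.stack([(u-K[0,2])/K[0,0]*z,(v-K[1,2])/K[1,1]*z,z],-1)
    w=c@T[:3,:3].T+T[:3,3]; w[z==0]=np.nan
    return w
E
python3 - <<'E'
from h import *
for n in ["scene","top"]:
    p=np.load(n+"0.npz");w=cloud(p);c=p["color"].astype(int)
    # handle
    m=(abs(w[...,2]-.111)<.007)&(np.hypot(w[...,0]-.529,w[...,1]+.223)<.06)
    q=w[m][:,:2].astype(np.float32);print(n,"handle",m.sum(),cv2.minAreaRect(q),w[m].mean(0))
    # blue
    b,g,r_=c[...,0],c[...,1],c[...,2]
    near=np.hypot(w[...,0]-.55,w[...,1]-.25)<.15
    m=near&(b>r_+60)&(b>g+40);print("button",m.sum(),np.nanmedian(w[m],0))
    m=near&(r_>b+80)&(r_>g+80)&(np.hypot(w[...,0]-.495,w[...,1]-.26)<.07);q=w[m];print("lever",m.sum(),q.min(0),q.max(0),q[q[:,2]>.18].mean(0))
    # panel plane: dark/grey/yellow, exclude red, ransac
    m=near&(w[...,2]>.05)&(w[...,2]<.17);q=w[m]
    rng=np.random.default_rng(0);best=0
    for _ in range(600):
        a=q[rng.choice(len(q),3,0)];nn=np.cross(a[1]-a[0],a[2]-a[0]);nn/=np.linalg.norm(nn)+1e-12
        nn*=np.sign(nn[2]); 
        if abs(nn[2]-.766)>.1: continue
        i=abs((q-a[0])@nn)<.003
        if i.sum()>best:best=i.sum();bi=i
    pts=q[bi];mu=pts.mean(0);nn=np.linalg.svd(pts-mu)[2][2];nn*=np.sign(nn[2])
    xb=-nn[:2];print("plane",best,mu,nn,"tilt",np.degrees(np.arccos(nn[2])),"xb ang",np.degrees(np.arctan2(xb[1],xb[0])))
    r2=cv2.minAreaRect(pts[:,:2].astype(np.float32));print(r2, mu[2]-(nn[:2]@(np.array([.549,.267])-mu[:2]))/nn[2])
E
```

```text
scene handle 197 ((0.5323072075843811, -0.2220660150051117), (0.06805229187011719, 0.027259161695837975), 57.299461364746094) [ 0.53370026 -0.22288987  0.10993602]
button 123 [0.59524002 0.22230974 0.10114242]
lever 93 [0.48047207 0.23538424 0.11940974] [0.51541279 0.26908116 0.19910334] [0.49782444 0.24624585 0.1896422 ]
plane 1645 [0.55431291 0.26439115 0.10917647] [-0.12902243 -0.63410655  0.76240547] tilt 40.323280160361264 xb ang 78.49895943316434
((0.5517724752426147, 0.26620516180992126), (0.13050121068954468, 0.21164149045944214), 78.92741394042969) 0.110447189845869
top handle 176 ((0.5298530459403992, -0.22328773140907288), (0.06905242055654526, 0.022760991007089615), 55.189048767089844) [ 0.52895913 -0.22317861  0.11160468]
button 107 [0.58851431 0.22559607 0.10445918]
lever 85 [0.47806907 0.23971212 0.09942113] [0.51885081 0.27985461 0.19870862] [0.49255644 0.2468267  0.1919666 ]
plane 2202 [0.54213579 0.27041247 0.11490451] [-0.11120756 -0.63272538  0.76634945] tilt 39.9728054670189 xb ang 80.03153136003195
((0.5479259490966797, 0.26602721214294434), (0.13175474107265472, 0.2074941247701645), 79.00482177734375) 0.11308314078815512
```

Request:
servo_tool --moves '[[1,[0,0,-0.6],1],[1,[0,0,-0.6],1],[1,[0,0,-0.6],1],[1,[0,0,-0.6],1],[1,[0,0,0],1],[1,[0,0,0],1],[1,[0,0,0],1],[1,[0,0,0],1]]' --newtons 20

```text
t: 1.87
ee_pos: [0.1968, 0.5137, 0.3018]
ee_rot: [-0.0, 0.509, 0.861, 0.0]
ft_force: [1.0, -0.7, 0.4]
gripper_width: 0.0441
```

Request:
servo_tool --moves '[[1,[0,0,0],1],[1,[0,0,0],1],[1,[0,0,0],1],[1,[0,0,0],1],[1,[0,0,0],1],[1,[0,0,0],1],[1,[0,0,0],1],[1,[0,0,0],1]]'

```text
t: 2.53
ee_pos: [0.1967, 0.5136, 0.3015]
ee_rot: [-0.0, 0.773, 0.635, 0.0]
ft_force: [-0.8, -0.4, -0.2]
gripper_width: 0.0007
```

Request:
servo_tool --moves '[[1,[-0.337,0.712,0],0],[1,[-0.337,0.712,0],0],[1,[-0.337,0.712,0],0],[1,[-0.337,0.712,0],0],[1,[-0.337,0.712,0],0],[1,[-0.337,0.712,0],0],[1,[-0.337,0.712,0],0],[1,[-0.337,0.712,0],0]]'

```text
t: 3.2
ee_pos: [0.401, 0.3634, 0.3016]
ee_rot: [-0.0, 0.771, 0.636, 0.0]
ft_force: [-0.5, 1.4, -0.0]
gripper_width: 0.0004
```

Request:
servo_tool --moves '[[1,[-0.337,0.712,0],0],[1,[-0.337,0.712,0],0],[1,[-0.337,0.712,0],0],[1,[-0.337,0.712,0],0],[1,[-0.337,0.712,0],0],[1,[-0.337,0.712,0],0],[1,[-0.337,0.712,0],0],[1,[-0.337,0.712,0],0]]'

```text
t: 3.87
ee_pos: [0.6042, 0.2141, 0.3015]
ee_rot: [-0.0, 0.771, 0.636, 0.0]
ft_force: [0.7, 0.6, -0.1]
gripper_width: 0.0007
```

Request:
servo_tool --moves '[[1,[0,0,0.6],0],[1,[0,0,0.6],0],[1,[0,0,0.5],0],[1,[0,0,0],0],[1,[0,0,0],0]]'

```text
t: 4.28
ee_pos: [0.6025, 0.215, 0.232]
ee_rot: [-0.001, 0.771, 0.636, -0.002]
ft_force: [0.2, -0.4, 0.3]
gripper_width: 0.0006
```

Run:
```python
from bench import r
import cv2,numpy as np
s=r.sense();print(s["t"],s["ee_pos"],s["ee_rot"],s["joint_pos"],s["ft_force"])
a=r.read_camera("scene");b=r.read_camera("top")
A=cv2.resize(a["color"][100:280,280:520],(800,600),interpolation=cv2.INTER_CUBIC)
cv2.imwrite("pics/s1.png",A)
cv2.imwrite("pics/t1.png",cv2.resize(b["color"][160:340,140:380],(800,600),interpolation=cv2.INTER_CUBIC))
```

```text
4.2833 [0.60245316 0.21502023 0.23200483] [-0.00077704  0.77142477  0.63631814 -0.00156417] [2.54168061e-01 2.90351029e-01 1.08195740e+00 9.09581466e-05
 1.77277617e+00 4.45547910e-01] [ 0.24609772 -0.42250055  0.28683248]
```

View pics/s1.png

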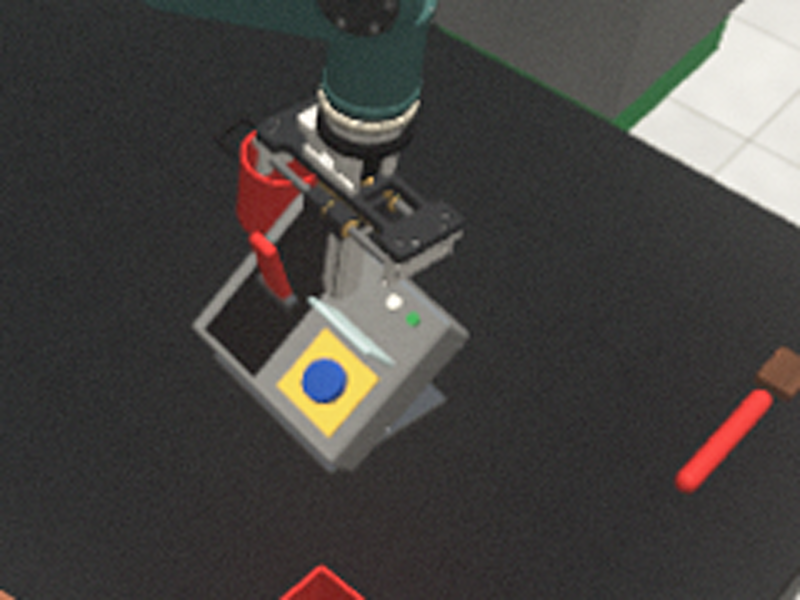

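View pics/t1.png

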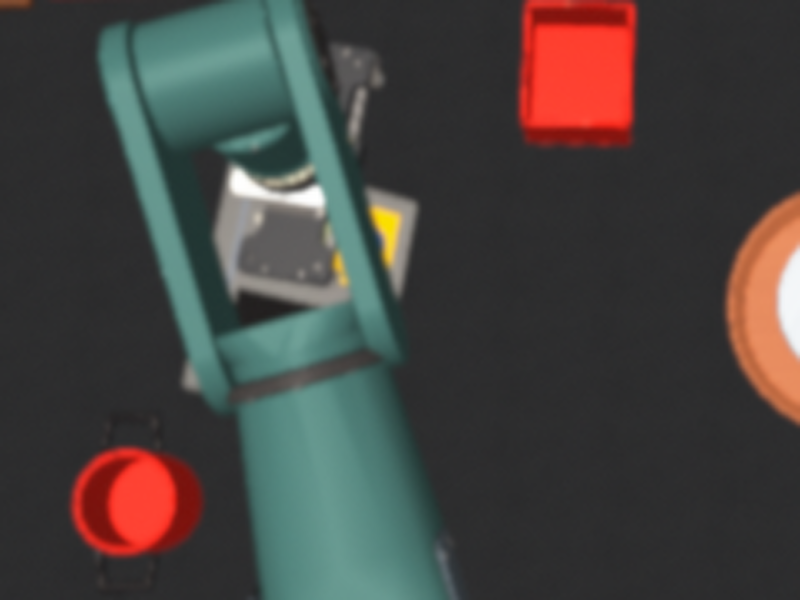

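Run:
```python
import numpy as np
for n,(x0,y0) in dict(scene=(280,100),top=(140,160)).items():
    p=np.load(n+"0.npz");T=np.linalg.inv(p["world_from_camera"])
    for q in [(.602,.215,.232),(.602,.215,.102),(.5917,.224,.102),(.594,.2355,.168),(.602,.215,.33)]:
        c=T[:3,:3]@q+T[:3,3];u=p["K"]@c;u=u[:2]/u[2];print(n,q,(u-[x0,y0])*800/240)
```

```text
scene (0.602, 0.215, 0.232) [336.48518914 290.43118556]
scene (0.602, 0.215, 0.102) [322.69556581 387.3328041 ]
scene (0.5917, 0.224, 0.102) [320.07139537 375.72933152]
scene (0.594, 0.2355, 0.168) [336.92512238 322.09747072]
scene (0.602, 0.215, 0.33) [348.22945859 207.90255582]
top (0.602, 0.215, 0.232) [343.78055989 198.35626497]
top (0.602, 0.215, 0.102) [372.83686014 228.64575354]
top (0.5917, 0.224, 0.102) [362.87019161 240.1974865 ]
top (0.594, 0.2355, 0.168) [334.96224275 223.91134122]
top (0.602, 0.215, 0.33) [317.5210928  170.98231092]
```

Request:
servo_tool --moves '[[1,[-0.06,0,0.5],0],[1,[0,0,0.6],0],[1,[0,0,0.6],0],[1,[0,0,0.6],0],[1,[0,0,0.5],0],[1,[0,0,0],0],[1,[0,0,0],0]]'

```text
t: 4.97
ee_pos: [0.6029, 0.2132, 0.1224]
ee_rot: [0.0, 0.771, 0.636, 0.0]
ft_force: [-0.6, -0.3, 0.2]
gripper_width: 0.0001
```

Request:
servo_tool --moves '[[1,[0,0,0.1],0],[1,[0,0,0.1],0],[1,[0,0,0.1],0],[1,[0,0,0],0]]'

```text
t: 5.3
ee_pos: [0.6027, 0.2129, 0.1097]
ee_rot: [0.0, 0.771, 0.636, 0.0]
ft_force: [0.4, -0.0, 0.3]
gripper_width: 0.0006
```

Request:
servo_tool --moves '[[1,[0,0,0.1],0],[1,[0,0,0.1],0],[1,[0,0,0],0]]'

```text
t: 5.55
ee_pos: [0.603, 0.2127, 0.1018]
ee_rot: [0.0, 0.771, 0.636, 0.0]
ft_force: [-0.3, -1.1, 3.5]
gripper_width: 0.0004
```

Request:
servo_tool --moves '[[1,[0,0,0.08],0],[1,[0,0,0],0]]'

```text
t: 5.72
ee_pos: [0.6034, 0.213, 0.1002]
ee_rot: [0.001, 0.771, 0.636, 0.001]
ft_force: [-1.6, -1.3, 5.5]
gripper_width: 0.0008
```

Request:
servo_tool --moves '[[1,[0,0,0.08],0],[1,[0,0,0],0]]'

```text
t: 5.88
ee_pos: [0.6035, 0.2131, 0.0969]
ee_rot: [0.001, 0.771, 0.636, 0.001]
ft_force: [-0.0, -0.4, 1.2]
gripper_width: 0.0007
```

```bash
cat > snap.py <<'E'
from bench import r
import cv2,sys
k=sys.argv[1]
s=r.sense();print(s["t"],s["ee_pos"].round(4),s["ft_force"].round(1),s["ft_torque"].round(2),s["gripper_width"])
a=r.read_camera("scene")
x,y,w=map(int,sys.argv[2:5])
h=w*3//4
cv2.imwrite(f"pics/{k}.png",cv2.resize(a["color"][y:y+h,x:x+w],(800,600),interpolation=cv2.INTER_CUBIC))
E
python3 snap.py s2 310 130 160
```

```text
5.8833 [0.6035 0.2131 0.0969] [-0.  -0.4  1.2] [-0.25  0.1  -0.01] 0.0006763646215345704
```

View pics/s2.png

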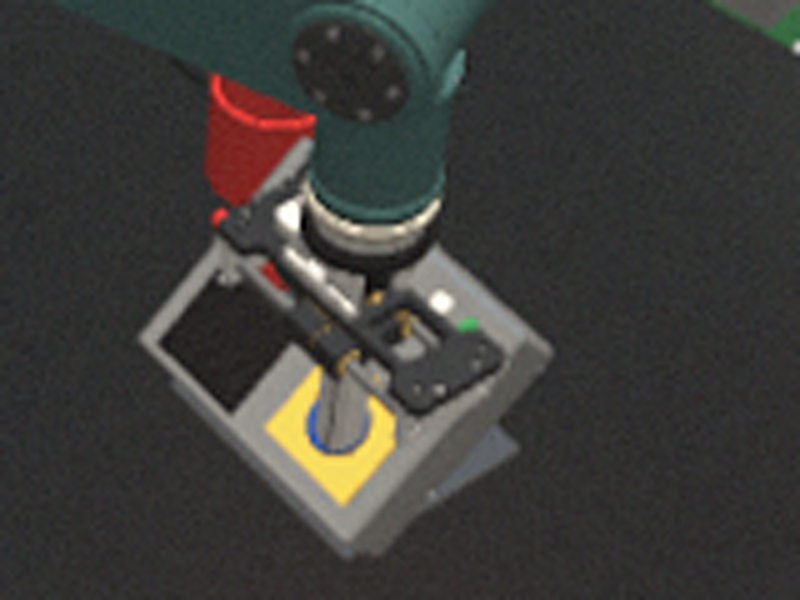

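Request:
servo_tool --moves '[[1,[0,0,0.08],0],[1,[0,0,0],0],[1,[0,0,0],0]]'

```text
t: 6.18
ee_pos: [0.6035, 0.2128, 0.0933]
ee_rot: [0.001, 0.771, 0.636, 0.001]
ft_force: [-0.1, -1.1, 5.3]
gripper_width: 0.0007
```

Request:
servo_tool --moves '[[1,[0,0,0.06],0],[1,[0,0,0],0],[1,[0,0,0],0]]'

```text
t: 6.43
ee_pos: [0.6037, 0.213, 0.0913]
ee_rot: [0.001, 0.771, 0.636, 0.001]
ft_force: [0.0, 0.3, 6.7]
gripper_width: 0.0008
```

```bash
python3 snap.py s3 310 130 160
```

```text
6.4333 [0.6037 0.213  0.0913] [0.  0.3 6.7] [-0.12  0.17  0.03] 0.0007930511612844326
```

View pics/s3.png

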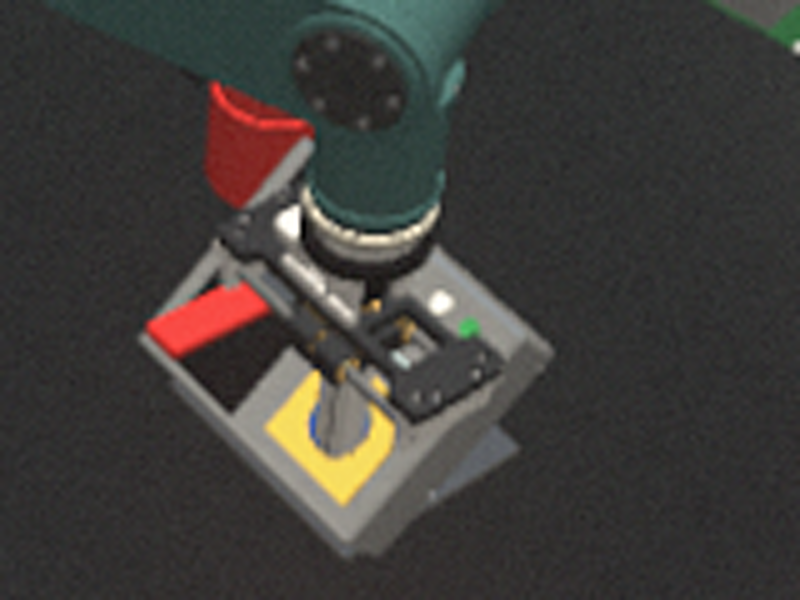

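Request:
servo_tool --moves '[[1,[0,0,-0.3],0],[1,[0,0,-0.8],0],[1,[0,0,-1],0],[1,[0,0,-1],0],[1,[0,0,-1],0],[1,[0,0,-0.8],0],[1,[0,0,0],0]]'

```text
t: 7.07
ee_pos: [0.6046, 0.2138, 0.2953]
ee_rot: [0.003, 0.771, 0.637, 0.007]
ft_force: [-0.6, -0.3, 0.7]
gripper_width: 0.0005
```

```bash
python3 snap.py s4 310 130 160
```

```text
7.0667 [0.6046 0.2138 0.2953] [-0.6 -0.3  0.7] [-0.09  0.07 -0.04] 0.0004631095493884842
```

View pics/s4.png

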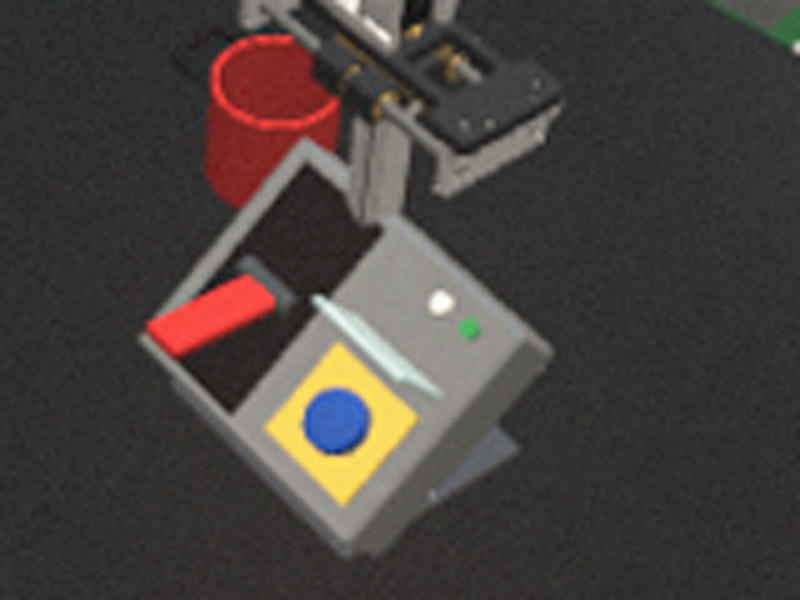

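Request:
servo_tool --moves '[[0.5,[-0.789,0.0215,0],0],[0.5,[-0.789,0.0215,0],0],[0.5,[-0.789,0.0215,0],0],[0.5,[-0.789,0.0215,0],0],[0.5,[-0.789,0.0215,0],0],[0.5,[-0.789,0.0215,0],0],[0.5,[-0.789,0.0215,0],0]]'

```text
t: 7.7
ee_pos: [0.5653, -0.0062, 0.2829]
ee_rot: [-0.002, 0.771, 0.637, -0.001]
ft_force: [0.4, -0.6, 0.8]
gripper_width: 0.0437
```

Request:
servo_tool --moves '[[0.5,[-0.789,0.0215,0],0],[0.5,[-0.789,0.0215,0],0],[0.5,[-0.789,0.0215,0],0],[0.5,[-0.789,0.0215,0],0],[0.5,[-0.789,0.0215,0],0],[0.5,[-0.789,0.0215,0],0],[0.5,[-0.789,0.0215,0],0]]'

```text
t: 8.28
ee_pos: [0.5294, -0.2241, 0.283]
ee_rot: [-0.002, 0.771, 0.636, -0.001]
ft_force: [1.0, 0.6, 0.3]
gripper_width: 0.0469
```

Request:
servo_tool --moves '[[0.5,[0,0,0.6],0.92],[0.5,[0,0,0.6],0.92],[0.5,[0,0,0.6],0.92],[0.5,[0,0,0.6],0.92],[0.5,[0,0,0],0.92],[0.5,[0,0,0],0],[0.5,[0,0,0],0]]'

```text
t: 8.87
ee_pos: [0.5298, -0.2227, 0.1877]
ee_rot: [-0.001, 0.882, 0.471, -0.001]
ft_force: [-0.7, -0.7, 0.8]
gripper_width: 0.0469
```

```bash
python3 snap.py s5 180 220 160
```

```text
8.8667 [ 0.5298 -0.2227  0.1877] [-0.7 -0.7  0.8] [-0.05  0.11  0.  ] 0.04690131172986872
```

View pics/s5.png

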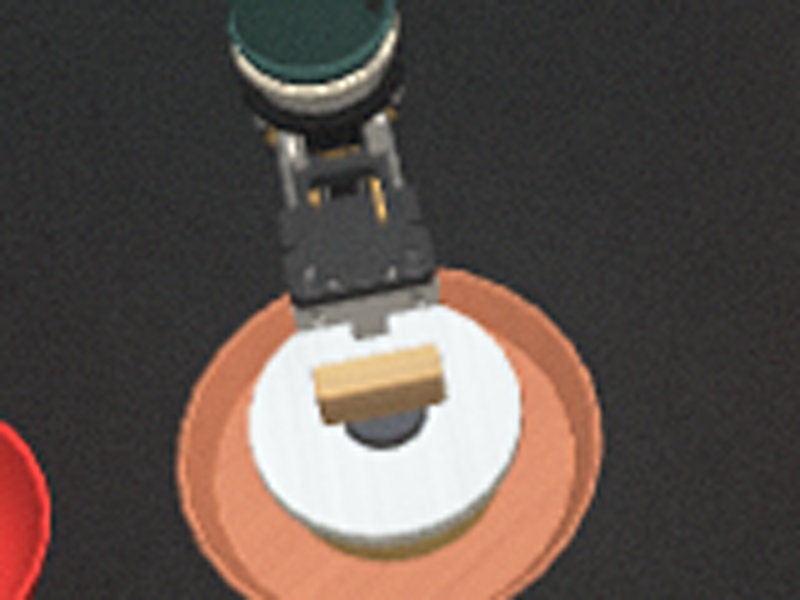

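Request:
servo_tool --moves '[[0.5,[0,0,0.6],0],[0.5,[0,0,0.6],0],[0.5,[0,0,0.6],0],[0.5,[0,0,0.4],0],[0.5,[0,0,0.2],0],[0.5,[0,0,0.15],0],[0.5,[0,0,0],0]]' --newtons 5

```text
t: 9.5
ee_pos: [0.5304, -0.223, 0.0871]
ee_rot: [-0.0, 0.883, 0.47, -0.0]
ft_force: [-0.9, -0.0, 0.0]
gripper_width: 0.047
```

Request:
servo_tool --moves '[[0.72,[0,0,0],0],[0.72,[0,0,0],0],[0.72,[0,0,0],0],[0.72,[0,0,0],0]]'

```text
t: 9.83
ee_pos: [0.5311, -0.2235, 0.0887]
ee_rot: [0.001, 0.883, 0.47, 0.001]
ft_force: [0.2, 0.3, 0.5]
gripper_width: 0.0272
```

```bash
python3 snap.py s6 180 220 160
```

```text
9.8333 [ 0.5311 -0.2235  0.0887] [0.2 0.3 0.5] [-0.07  0.14  0.01] 0.027209590184762062
```

View pics/s6.png

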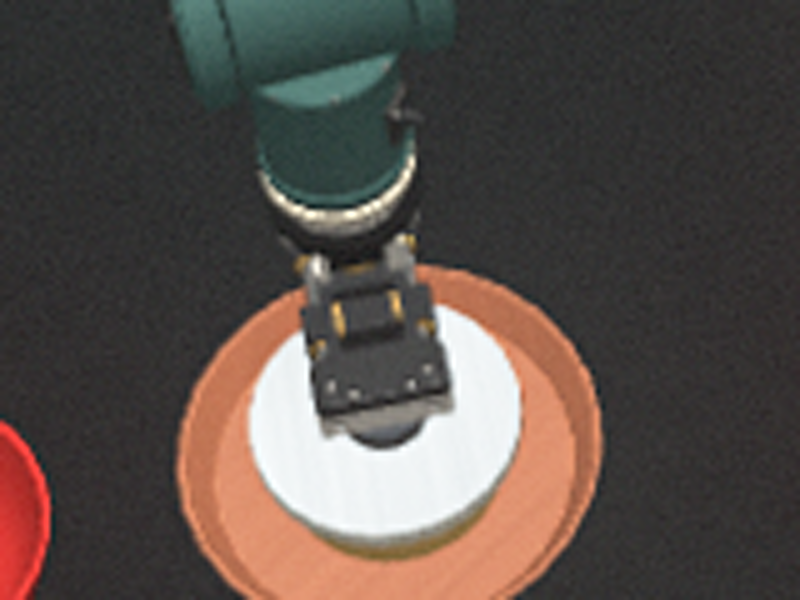

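Request:
servo_tool --moves '[[0.75,[0,0,0.1],0],[0.75,[0,0,0],0],[0.75,[0,0,0],1],[0.75,[0,0,0],1],[0.75,[0,0,0],1],[0.75,[0,0,0],1],[0.75,[0,0,0],0]]'

```text
t: 10.47
ee_pos: [0.5305, -0.2231, 0.0832]
ee_rot: [-0.0, 0.951, 0.309, -0.0]
ft_force: [0.2, 0.4, 0.1]
gripper_width: 0.0268
```

```bash
python3 snap.py s7 180 220 160
```

```text
10.4667 [ 0.5305 -0.2231  0.0832] [0.2 0.4 0.1] [-0.06  0.04  0.02] 0.026791175879033145
```

View pics/s7.png

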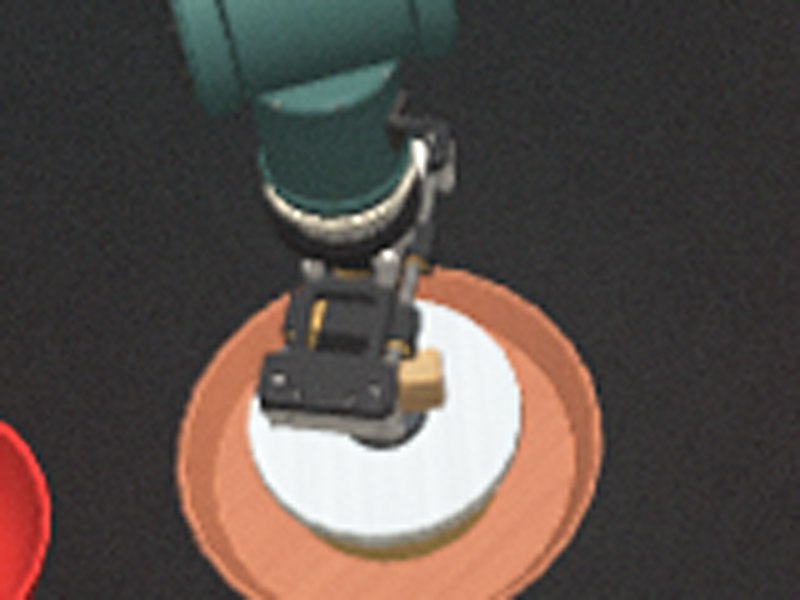

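Request:
servo_tool --moves '[[0.75,[0,0,0],1],[0.75,[0,0,0],1],[0.75,[0,0,0],1],[0.75,[0,0,0],0]]' --newtons 15

```text
t: 10.85
ee_pos: [0.5303, -0.2231, 0.0832]
ee_rot: [-0.0, 0.983, 0.183, -0.0]
ft_force: [0.3, 0.5, -1.3]
gripper_width: 0.0259
```

```bash
python3 snap.py s8 180 220 160
```

```text
10.85 [ 0.5303 -0.2231  0.0832] [ 0.3  0.5 -1.3] [-0.04  0.15  0.05] 0.025920999072254553
```

View pics/s8.png

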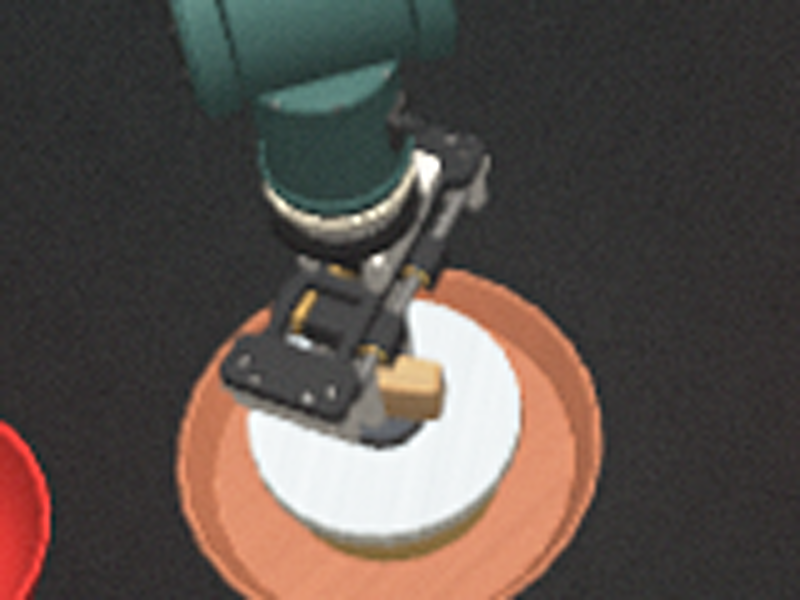

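Request:
servo_tool --moves '[[0.75,[0,0,0],1],[0.75,[0,0,0],1],[0.75,[0,0,0],1],[0.75,[0,0,0],1],[0.75,[0,0,0],0]]'

```text
t: 11.32
ee_pos: [0.5304, -0.2231, 0.0832]
ee_rot: [-0.0, 1.0, 0.01, -0.0]
ft_force: [1.4, -0.2, -1.2]
gripper_width: 0.0258
```

```bash
python3 snap.py s9 180 220 160
```

```text
11.3167 [ 0.5304 -0.2231  0.0832] [ 1.4 -0.2 -1.2] [-0.    0.09  0.05] 0.025821417494291194
```

View pics/s9.png

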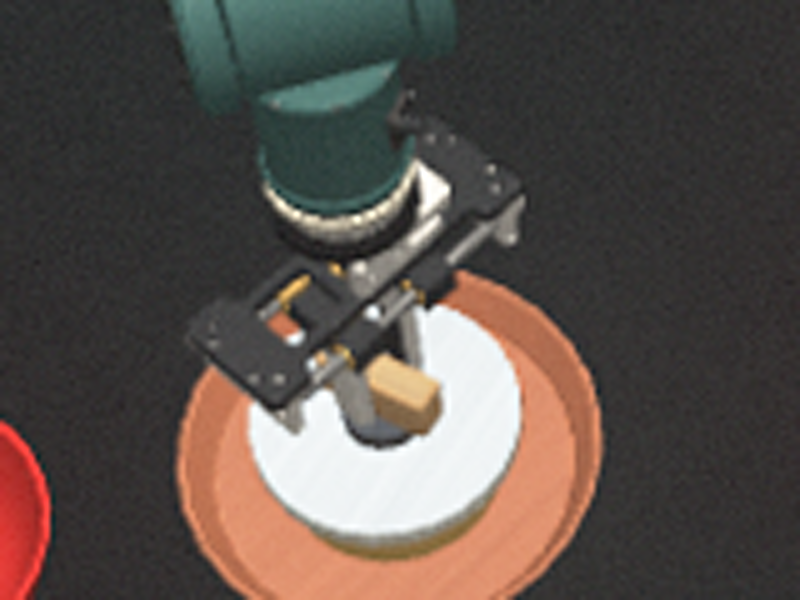

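Turning well, still up. Continue.

Request:
servo_tool --moves '[[0.75,[0,0,0],0.8],[0.75,[0,0,0],0.8],[0.75,[0,0,0],0.8],[0.75,[0,0,0],0]]'

```text
t: 11.7
ee_pos: [0.5296, -0.2231, 0.0823]
ee_rot: [-0.0, 0.996, -0.094, -0.001]
ft_force: [-0.5, -1.0, -0.7]
gripper_width: 0.0239
```

```bash
python3 snap.py s10 180 220 160
```

```text
11.7 [ 0.5296 -0.2231  0.0823] [-0.5 -1.  -0.7] [-0.09  0.19 -0.05] 0.02389516472841466
```

View pics/s10.png

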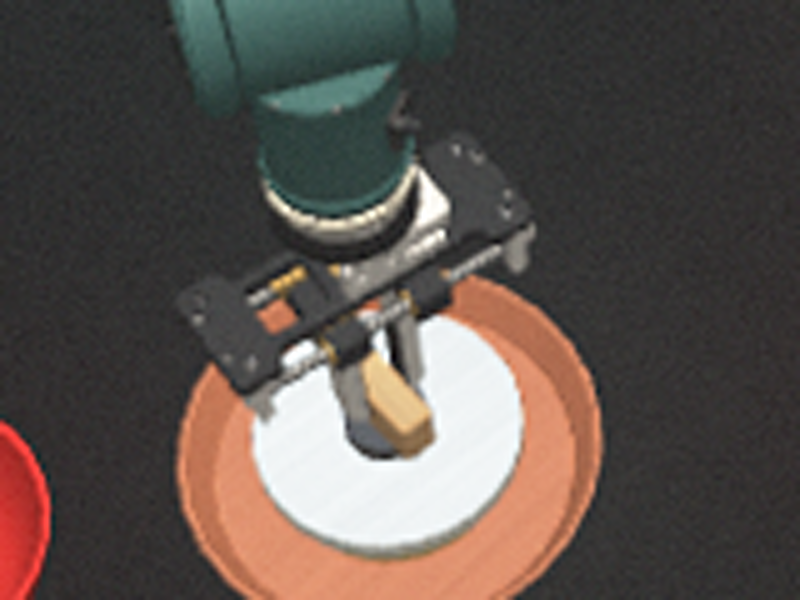

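```bash
cat > disc.py <<'E'
from bench import r
from h import *
for n in ["scene","top"]:
    p=r.read_camera(n);w=cloud(p);c=p["color"].astype(int)
    rr=np.hypot(w[...,0]-.530,w[...,1]+.223)
    m=(rr>.03)&(rr<.07)&(c.min(-1)>170)
    q=w[m];A=np.c_[q[:,:2]-[.53,-.223],np.ones(len(q))]
    res=q[:,2];k=abs(res-np.median(res))<.01
    print(n,m.sum(),"disc top",np.median(q[:,2]),np.linalg.lstsq(A[k],res[k],rcond=None)[0])
    m=(rr<.05)&(w[...,2]>.085)&(w[...,2]<.115)&(c[...,2]>c[...,0]+40)
    print("handle",m.sum(),np.percentile(w[m][:,2],[50,90]) if m.sum() else 0)
E
cat > disc0.py <<'E'
from h import *
for n in ["scene","top"]:
    p=np.load(n+"0.npz");w=cloud(p);c=p["color"].astype(int)
    rr=np.hypot(w[...,0]-.530,w[...,1]+.223)
    m=(rr>.03)&(rr<.07)&(c.min(-1)>170);print(n,np.median(w[m][:,2]))
E
python3 disc0.py; python3 disc.py
```

```text
scene 0.06348705675288024
top 0.06460545633260895
scene 1209 disc top 0.051733326135540825 [ 0.00092302 -0.00066841  0.05125609]
handle 138 [0.0979096  0.10193884]
top 524 disc top 0.053305496428260324 [-0.00661082 -0.00145573  0.05252168]
handle 51 [0.09978523 0.10331728]
```

Request:
servo_tool --moves '[[0.5,[0,0,0],0],[0.5,[0,0,0],0],[0.5,[0,0,0],0],[0.5,[0,0,-0.4],0],[0.5,[0,0,-0.9],0],[0.5,[0,0,-0.9],0],[0.5,[0,0,-0.9],0],[0.5,[0,0,-0.9],0]]' --newtons 20

```text
t: 12.52
ee_pos: [0.5302, -0.223, 0.2453]
ee_rot: [-0.0, 0.995, -0.095, 0.0]
ft_force: [0.4, -0.5, 0.2]
gripper_width: 0.047
```

```bash
python3 disc.py; python3 snap.py s11 180 220 160
python3 - <<'E'
from bench import r
from h import *
for n in ["scene","top"]:
    p=r.read_camera(n);w=cloud(p);c=p["color"].astype(int)
    for nm in ["lever_hinge","lever_tip","console","button_face"]:
        print(n,nm,[(np.round(a["centre"],3).tolist(),round(a["confidence"],2)) for a in r.tip_of(p,nm)[:2]])
    m=(c[...,2]>c[...,0]+80)&(c[...,2]>c[...,1]+80)&(np.hypot(w[...,0]-.49,w[...,1]-.23)<.08)
    q=w[m];print(m.sum(),cv2.minAreaRect(q[:,:2].astype(np.float32)),np.median(q,0),q.min(0),q.max(0))
s=r.sense();print(s["ee_pos"],s["ee_rot"],s["joint_pos"])
E
```

```text
scene 1423 disc top 0.05178303887272828 [-2.23150083e-03 -1.34796999e-05  5.14988353e-02]
handle 194 [0.09813376 0.10204442]
top 796 disc top 0.052924519938560066 [-0.01087528  0.00135118  0.05244346]
handle 131 [0.09947355 0.10279356]
12.6167 [ 0.5333 -0.2246  0.2524] [-0.4  0.9  0.9] [ 0.02  0.13 -0.02] 0.0469997473050818
scene lever_hinge [([0.5, 0.277, 0.114], 0.85)]
scene lever_tip [([0.483, 0.181, 0.114], 0.55), ([0.587, 0.224, 0.103], 0.27)]
scene console [([0.548, 0.265, 0.005], 0.66)]
scene button_face [([0.593, 0.221, 0.102], 0.63), ([0.551, 0.266, 0.006], 0.39)]
214 ((0.475501149892807, 0.23174704611301422), (0.0830194279551506, 0.06676404923200607), 77.5262680053711) [0.4938481  0.22644942 0.11739402] [0.44100928 0.18555788 0.0644904 ] [0.51361097 0.26929621 0.12704216]
top lever_hinge [([0.495, 0.272, 0.103], 0.63)]
top lever_tip [([0.479, 0.185, 0.114], 0.81), ([0.401, -0.464, -0.0], 0.19)]
top console [([0.548, 0.263, -0.002], 0.84)]
top button_face [([0.59, 0.22, 0.104], 0.59)]
340 ((0.49351397156715393, 0.22674977779388428), (0.0838245153427124, 0.04185294732451439), 83.15745544433594) [0.4878365  0.22832716 0.11796408] [ 0.46810554  0.18469867 -0.00205865] [0.51275455 0.26908758 0.12937437]
[ 0.53025119 -0.22303314  0.2425931 ] [-3.51771591e-04  9.95431999e-01 -9.54700503e-02 -6.94124016e-04] [-4.96769625e-01  1.41155845e-01  1.23848409e+00  1.07596945e-04
  1.76350548e+00  1.26527864e+00]
```

View pics/s11.png

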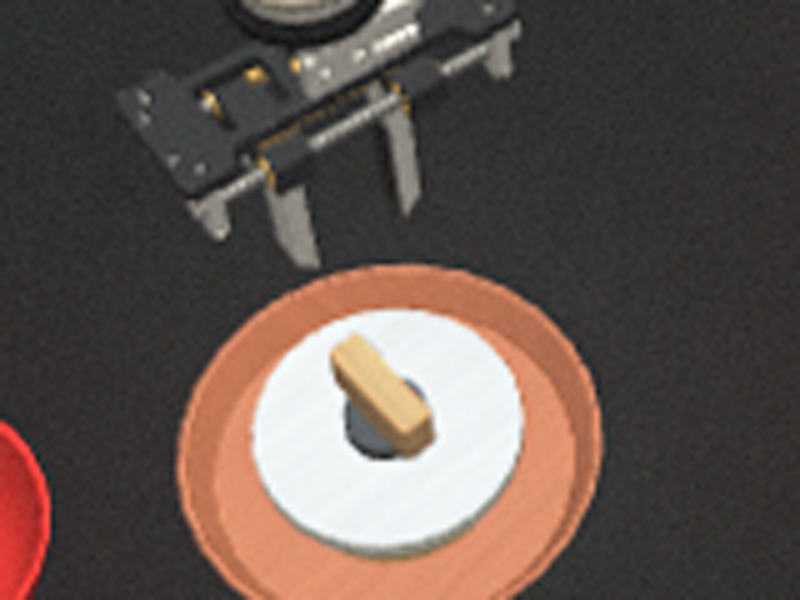

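Request:
servo_tool --moves '[[0.5,[0,0,-0.5],-1],[0.5,[0,0,-0.5],-1],[0.5,[0,0,-0.5],-1],[0.5,[0,0,0],-1],[0.5,[0,0,0],-1],[0.5,[0,0,0],-1],[0.5,[0,0,0],-1],[0.5,[0,0,0],-1]]'

```text
t: 13.83
ee_pos: [0.5305, -0.2232, 0.3032]
ee_rot: [-0.0, 0.968, 0.253, -0.0]
ft_force: [0.3, 0.1, 0.6]
gripper_width: 0.0467
```

Request:
servo_tool --moves '[[0.5,[0,0,0],-1],[0.5,[0,0,0],-1],[0.5,[0,0,0],-1],[0.5,[0,0,0],-1],[0.5,[0,0,0],-1],[0.5,[0,0,0],-1],[0.5,[0,0,0],-1],[0.5,[0,0,0],-1]]'

```text
t: 14.5
ee_pos: [0.5305, -0.2232, 0.3032]
ee_rot: [-0.0, 0.823, 0.568, -0.0]
ft_force: [-0.7, 0.3, 0.2]
gripper_width: 0.0467
```

Request:
servo_tool --moves '[[0.5,[0,0,0],-1],[0.5,[0,0,0],-1],[0.5,[0,0,0],0],[0.5,[0,0,0],0]]'

```text
t: 14.83
ee_pos: [0.5305, -0.2232, 0.3033]
ee_rot: [-0.0, 0.772, 0.636, 0.0]
ft_force: [0.2, 0.8, -0.8]
gripper_width: 0.0471
```

Request:
servo_tool --moves '[[0.5,[0.737,-0.225,0],0],[0.5,[0.737,-0.225,0],0],[0.5,[0.737,-0.225,0],0],[0.5,[0.737,-0.225,0],0],[0.5,[0.737,-0.225,0],0],[0.5,[0.737,-0.225,0],0],[0.5,[0.737,-0.225,0],0]]'

```text
t: 15.42
ee_pos: [0.5075, -0.0072, 0.3036]
ee_rot: [0.0, 0.772, 0.635, 0.0]
ft_force: [0.3, 0.8, -0.1]
gripper_width: 0.0471
```

Request:
servo_tool --moves '[[0.5,[0.737,-0.225,0],0],[0.5,[0.737,-0.225,0],0],[0.5,[0.737,-0.225,0],0],[0.5,[0.737,-0.225,0],0],[0.5,[0.737,-0.225,0],0],[0.5,[0.737,-0.225,0],0],[0.5,[0.737,-0.225,0],0],[0.5,[0,0,0],0]]'

```text
t: 16.08
ee_pos: [0.4841, 0.2105, 0.3031]
ee_rot: [-0.001, 0.77, 0.638, 0.0]
ft_force: [-0.8, 0.7, 0.5]
gripper_width: 0.047
```

Request:
servo_tool --moves '[[0.5,[0,0,0.7],0],[0.5,[0,0,0.7],0],[0.5,[0,0,0.7],0],[0.5,[0,0,0.7],0],[0.5,[0,0,0.7],0],[0.5,[0,0,0.3],0],[0.5,[0,0,0],0],[0.5,[0,0,0],0]]'

```text
t: 16.75
ee_pos: [0.4854, 0.2056, 0.1518]
ee_rot: [-0.0, 0.772, 0.636, -0.0]
ft_force: [0.2, 0.1, -0.2]
gripper_width: 0.047
```

```bash
python3 snap.py s12 310 130 160
```

```text
16.75 [0.4854 0.2056 0.1518] [ 0.2  0.1 -0.2] [-0.04  0.06 -0.01] 0.046975403287575185
```

View pics/s12.png

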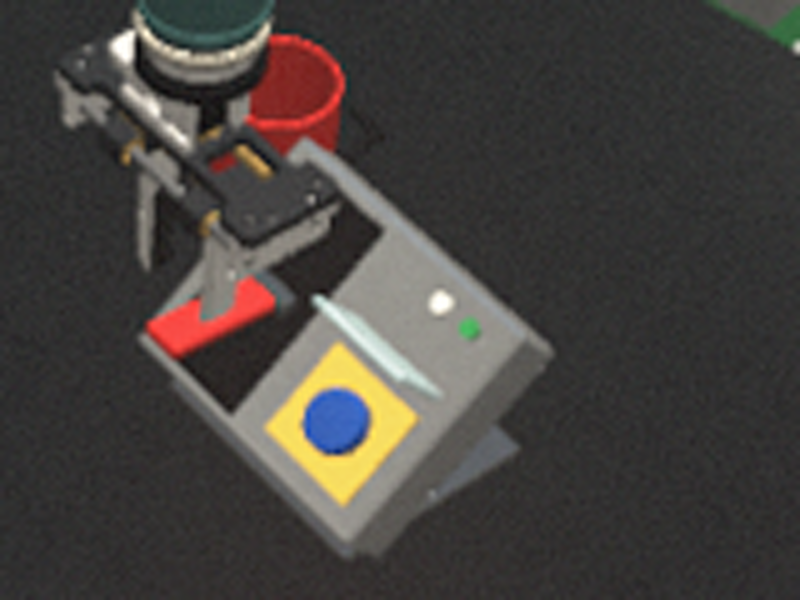

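Request:
servo_tool --moves '[[0.5,[0,0,0.4],0],[0.5,[0,0,0.4],0],[0.5,[0,0,0.4],0],[0.5,[0,0,0.2],0],[0.5,[0,0,0],0],[0.5,[0,0,0],0]]'

```text
t: 17.3
ee_pos: [0.4861, 0.2062, 0.0969]
ee_rot: [0.0, 0.771, 0.636, 0.001]
ft_force: [-0.3, -0.2, -0.0]
gripper_width: 0.0468
```

Request:
servo_tool --moves '[[0.8,[0,0,0],0],[0.8,[0,0,0],0],[0.8,[0,0,0],0],[0.8,[0,0,0],0],[0.8,[0,0,0],0]]' --newtons 18

```text
t: 17.72
ee_pos: [0.4859, 0.2062, 0.0967]
ee_rot: [0.0, 0.771, 0.636, 0.001]
ft_force: [-0.7, -0.3, 3.7]
gripper_width: 0.0298
```

```bash
python3 snap.py s13 310 130 160
```

```text
17.7167 [0.4859 0.2062 0.0967] [-0.7 -0.3  3.7] [-0.09  0.24 -0.04] 0.029784540217872288
```

View pics/s13.png

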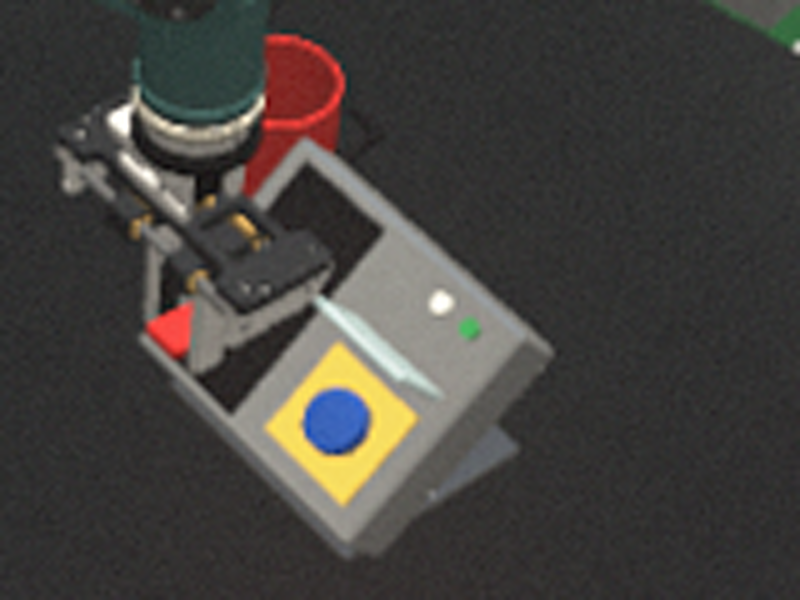

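Request:
servo_tool --moves '[[0.8,[0.02,0,-0.15],0],[0.8,[0.035,0,-0.15],0],[0.8,[0.045,0,-0.145],0],[0.8,[0.06,0,-0.14],0],[0.8,[0.07,0,-0.135],0],[0.8,[0.083,0,-0.128],0],[0.8,[0.092,0,-0.12],0],[0.8,[0.103,0,-0.115],0]]'

```text
t: 18.43
ee_pos: [0.4892, 0.2243, 0.1387]
ee_rot: [0.001, 0.772, 0.636, -0.002]
ft_force: [3.7, -5.6, -6.1]
gripper_width: 0.0297
```

```bash
python3 snap.py s14 310 130 160
```

```text
18.4333 [0.4892 0.2243 0.1387] [ 3.7 -5.6 -6.1] [-1.17 -0.63 -0.06] 0.02969579608009829
```

View pics/s14.png

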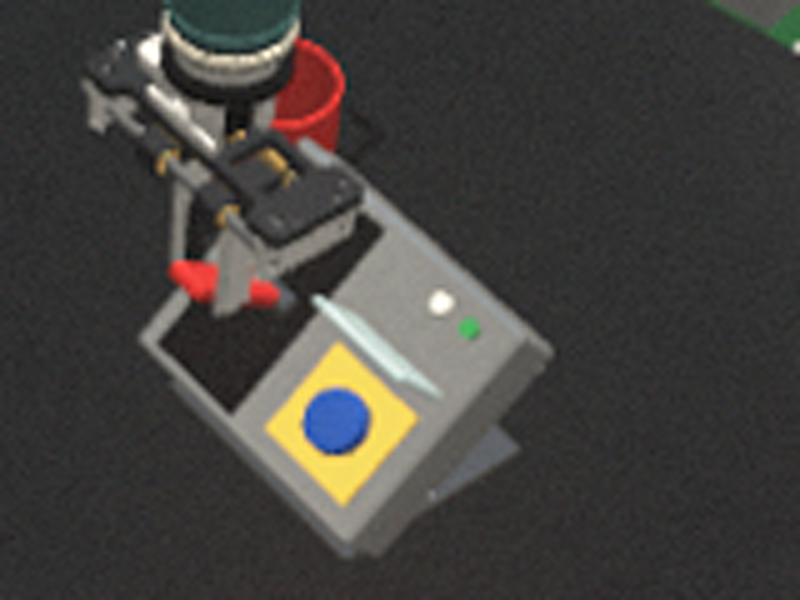

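Request:
servo_tool --moves '[[0.8,[0.113,0,-0.102],0],[0.8,[0.12,0,-0.093],0],[0.8,[0.13,0,-0.082],0],[0.8,[0.135,0,-0.072],0],[0.8,[0.142,0,-0.06],0],[0.8,[0.146,0,-0.045],0],[0.8,[0,0,0],0]]'

```text
t: 19.07
ee_pos: [0.4949, 0.2534, 0.1578]
ee_rot: [0.003, 0.772, 0.636, -0.003]
ft_force: [1.4, -8.2, 1.5]
gripper_width: 0.0296
```

```bash
python3 snap.py s15 310 130 160
```

```text
19.0667 [0.4949 0.2534 0.1578] [ 1.4 -8.2  1.5] [-1.83 -0.1  -0.  ] 0.029564347942178937
```

View pics/s15.png

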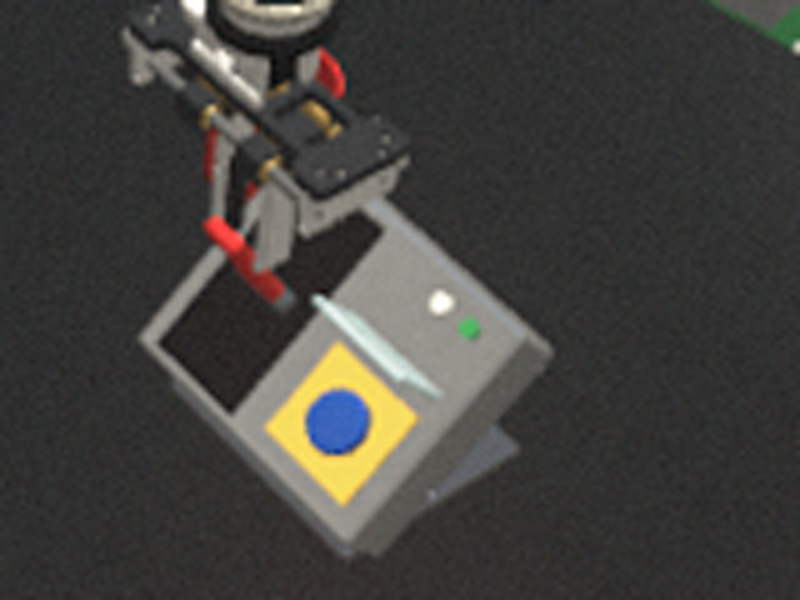

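Request:
servo_tool --moves '[[0.8,[0.13,0,-0.04],0],[0.8,[0.13,0,-0.02],0],[0.8,[0.1,0,0],0],[0.8,[0,0,0],0]]'

```text
t: 19.45
ee_pos: [0.4981, 0.2693, 0.162]
ee_rot: [0.002, 0.772, 0.636, -0.001]
ft_force: [0.6, -7.0, 4.3]
gripper_width: 0.0287
```

```bash
python3 snap.py s16 310 130 160
```

```text
19.45 [0.4981 0.2693 0.162 ] [ 0.6 -7.   4.3] [-1.42  0.01 -0.08] 0.028701003806772145
```

View pics/s16.png

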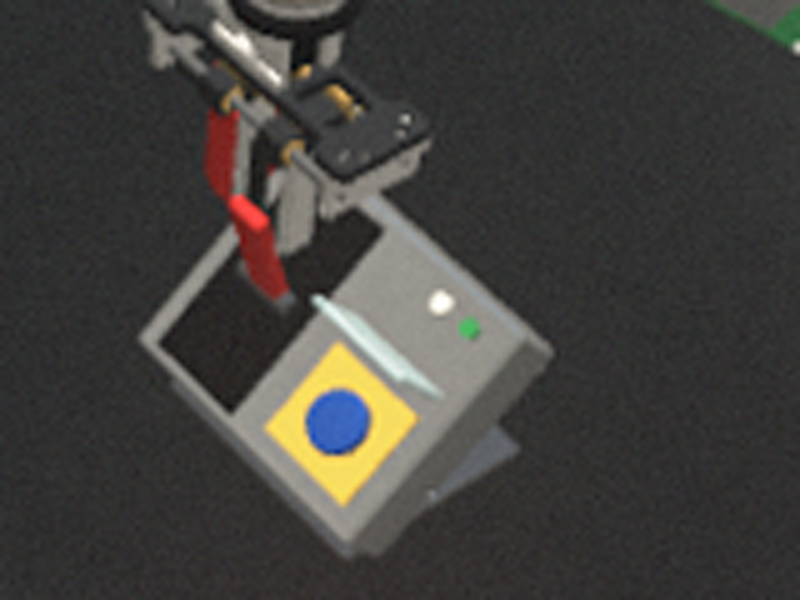

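Run:
```python
from bench import r
from h import *
H=np.array([.498,.275,.108]);xb=np.array([.19,.982,0])
for n in ["scene","top"]:
    p=r.read_camera(n);w=cloud(p);c=p["color"].astype(int)
    for a in r.tip_of(p,"lever_tip")[:2]:
        d=np.array(a["centre"])-H;print(n,np.round(a["centre"],3),a["confidence"],"phi",np.degrees(np.arctan2(d[2],-d@xb)))
    m=(c[...,2]>c[...,0]+70)&(c[...,2]>c[...,1]+70)&(np.hypot(w[...,0]-.49,w[...,1]-.25)<.06)&(w[...,2]>.11)
    q=w[m];d=q-H;print(m.sum());print(np.round(np.c_[-d@xb,d[:,2]][::max(1,len(q)//12)],3).tolist())
```

```text
scene [0.497 0.245 0.193] 0.7 phi 70.6106839364133
scene [0.594 0.236 0.169] 0.66 phi 71.64109778819954
117
[[0.024, 0.086], [0.024, 0.085], [0.02, 0.087], [0.026, 0.072], [0.028, 0.08], [0.02, 0.074], [0.02, 0.051], [0.025, 0.063], [0.016, 0.056], [0.018, 0.04], [0.012, 0.037], [0.007, 0.009], [0.007, 0.022]]
top [0.494 0.25  0.192] 0.42 phi 73.41281020650614
48
[[0.023, 0.088], [0.023, 0.088], [-0.002, 0.008], [0.028, 0.083], [0.024, 0.087], [0.011, 0.056], [0.031, 0.089], [0.027, 0.084], [0.025, 0.084], [0.026, 0.085], [0.027, 0.087], [0.03, 0.085]]
```

Request:
servo_tool --moves '[[0.85,[0,0,0],0],[0.85,[0,0,0],0],[0.85,[0.06,0,0],0],[0.85,[0.06,0,0],0],[0.85,[0,0,0],0]]' --newtons 50

```text
t: 20.12
ee_pos: [0.4989, 0.2734, 0.1626]
ee_rot: [0.002, 0.772, 0.636, -0.001]
ft_force: [-0.5, -8.3, 6.0]
gripper_width: 0.0265
```

```bash
python3 snap.py s17 310 130 160
```

```text
20.1167 [0.4989 0.2734 0.1626] [-0.5 -8.3  6. ] [-1.83  0.21  0.04] 0.026549138278242426
```

View pics/s17.png

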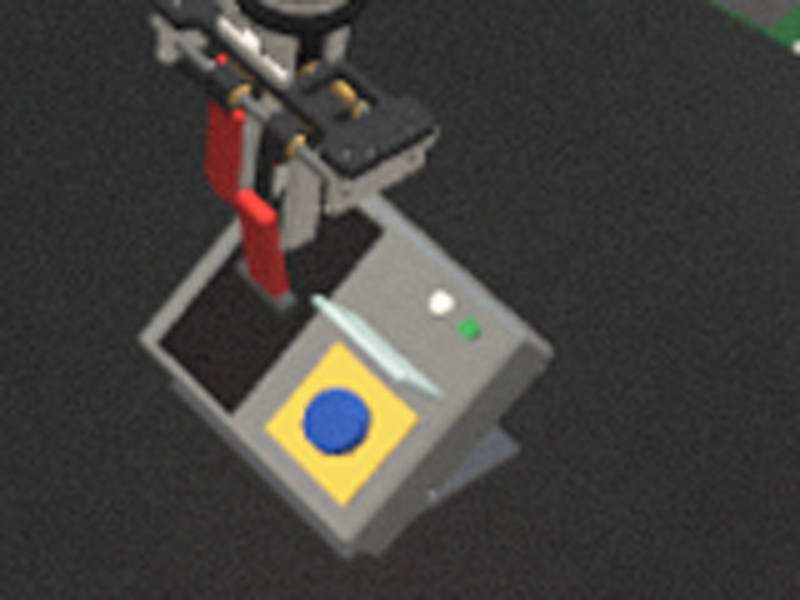

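Request:
servo_tool --moves '[[0.85,[0.08,0,0],0],[0.85,[0.06,0,0],0],[0.85,[0,0,0],0]]'

```text
t: 20.42
ee_pos: [0.4999, 0.2783, 0.1629]
ee_rot: [0.003, 0.772, 0.636, -0.001]
ft_force: [-1.2, -9.7, 7.7]
gripper_width: 0.0271
```

```bash
python3 snap.py s18 310 130 160;  python3 - <<'E'
from bench import r
from h import *
for n in ["scene","top"]:
    p=r.read_camera(n)
    print([(np.round(a["centre"],3),a["confidence"]) for a in r.tip_of(p,"lever_tip")[:2]])
E
```

```text
20.4167 [0.4999 0.2783 0.1629] [-1.2 -9.7  7.7] [-2.08  0.38 -0.02] 0.0270777781038704
[(array([0.55 , 0.267, 0.007]), 0.47)]
[(array([0.496, 0.263, 0.197]), 0.65)]
```

View pics/s18.png

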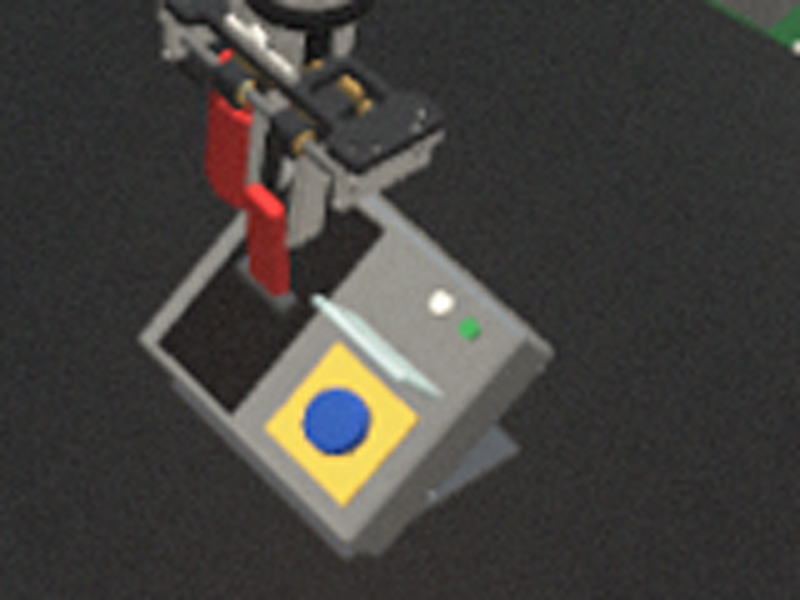

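Request:
servo_tool --moves '[[0.85,[-0.08,0,0],0],[0.85,[-0.08,0,0],0],[0.85,[-0.08,0,0],0],[0.85,[0,0,0],0],[0.6,[0,0,0],0],[0.5,[0,0,0],0],[0.4,[0,0,0],0],[0.4,[0,0,0],0]]'

```text
t: 21.33
ee_pos: [0.4974, 0.2724, 0.1594]
ee_rot: [-0.001, 0.771, 0.637, -0.0]
ft_force: [-0.3, 0.5, 0.2]
gripper_width: 0.0501
```

```bash
python3 snap.py s19 310 130 160
```

```text
21.3333 [0.4974 0.2724 0.1594] [-0.3  0.5  0.2] [-0.    0.03 -0.02] 0.050062160843864896
```

View pics/s19.png

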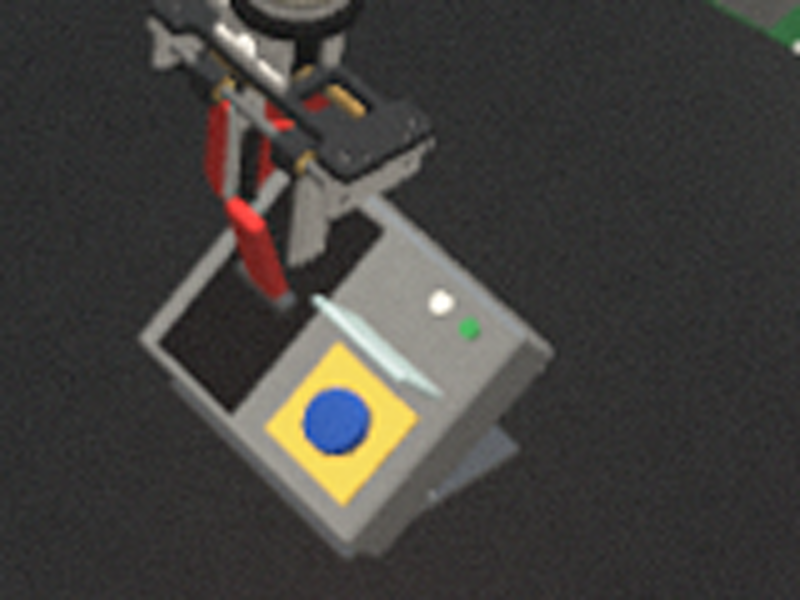

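Request:
servo_tool --moves '[[0.4,[0,0,-0.4],0],[0.4,[0,0,-0.8],0],[0.4,[0,0,-0.8],0],[0.4,[0,0,-0.8],0],[0.4,[0,0,-0.2],0],[0.4,[0,0,0],0],[0.4,[0,0,0],0]]'

```text
t: 21.97
ee_pos: [0.4978, 0.2719, 0.2786]
ee_rot: [-0.0, 0.771, 0.637, -0.0]
ft_force: [0.3, -0.2, 0.3]
gripper_width: 0.0563
```

```bash
python3 snap.py s20 100 100 320; python3 disc.py
python3 - <<'E'
from bench import r
from h import *
for n in ["scene","top"]:
    p=r.read_camera(n)
    for nm in ["lever_tip","red_bin","red_pot","glass_blank","red_bowl","plate_grip"]:
        print(n,nm,[(np.round(a["centre"],3).tolist(),round(a["confidence"],2)) for a in r.tip_of(p,nm)[:1]])
E
```

```text
21.9667 [0.4978 0.2719 0.2786] [ 0.3 -0.2  0.3] [-0.02  0.01 -0.05] 0.05629383358680646
scene 1308 disc top 0.05140290489584998 [0.00103917 0.0009311  0.05143916]
handle 193 [0.09756456 0.10148986]
top 1305 disc top 0.05278170911334157 [-0.00309991 -0.00105271  0.0528004 ]
handle 177 [0.09926177 0.10321557]
scene lever_tip [([0.495, 0.242, 0.196], 0.51)]
scene red_bin [([0.765, 0.026, -0.003], 0.72)]
scene red_pot [([0.371, 0.442, -0.002], 0.91)]
scene glass_blank [([0.751, -0.267, 0.002], 0.57)]
scene red_bowl [([0.396, -0.455, 0.003], 0.81)]
scene plate_grip [([0.533, -0.223, 0.082], 0.94)]
top lever_tip [([0.489, 0.246, 0.193], 0.42)]
top red_bin [([0.768, 0.03, 0.002], 0.82)]
top red_pot [([0.37, 0.443, 0.0], 0.69)]
top glass_blank [([0.754, -0.264, -0.002], 0.76)]
top red_bowl [([0.401, -0.462, 0.001], 0.88)]
top plate_grip [([0.53, -0.224, 0.08], 0.95)]
```

View pics/s20.png

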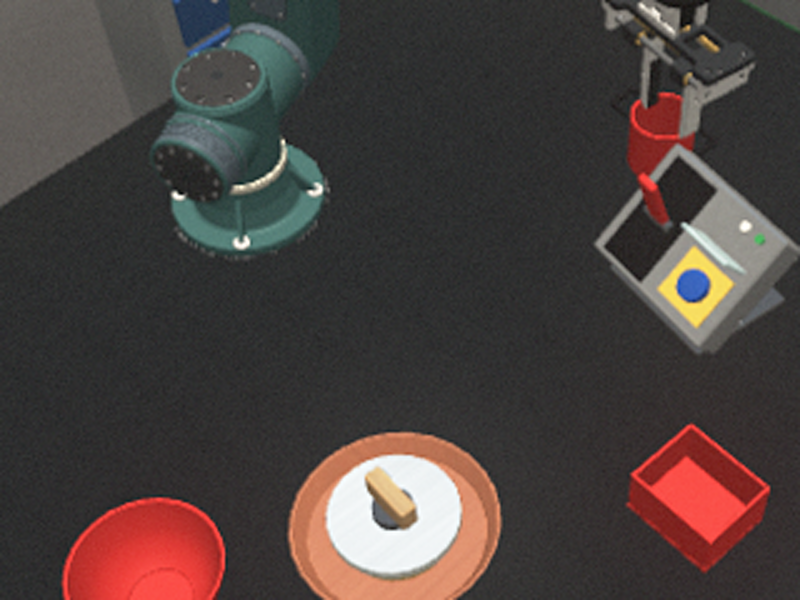

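All in place: the lever is latched up (650,200), the button is out (693,285), and the plate is home (393,515). I'm handing the job in.

```bash
python3 -c "
from bench import r
print(r.finish_job())"
```

```text
the job is handed in; nothing more can be done
None
```

The job is done in the order asked and was handed in at about 22.5 s.

- **Supply cut:** I pressed the blue button with the closed fingers, staying just in front of the visor, until the lever dropped. I then let the button out.
- **Plate:** I turned the handle clockwise between loosely closed jaws until the plate dropped. The disc's top went from 63–65 mm to 51–53 mm, level within the measurement error. The handle's centre is now at 80–82 mm, where 81 mm means home. I then let go.
- **Lever:** I gripped it, lifted it past its up position and released it. It stayed up for more than half a second with the gripper clear, and its tip is within about 4 mm of where it stood at the start.
- **Bystanders:** The bin, pot, bowl and glass blank read the same as at the start, within the networks' accuracy of about 4 mm.

**What went less smoothly:** my pads slid partly off the lever near the top. I raised the grip from 18 N to 50 N and pushed on until the lever was past its latch point. On that last push, the network's reading of the lever tip in the scene picture was wrong (it reported a point on the console). I relied on the top picture and a look at the scene instead. The highest wrist force I saw at the end of a move was about 13 N.

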